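Nest the paint cup in the pan

TASK

Put the small blue paint cup away inside the steel pan: standing upright on the pan's floor, with its handle turned at least about a quarter turn away from the pan's handle so that the two clear each other (straight opposite is fine). Set it down rather than dropping it, and leave the pan and the red cup standing where they are.

Things in the scene. Friction and masses are not known exactly. Their poses are not given: they have to be found in the camera images.
- blue_cup_mid (a point): small blue enamelled cup, 50 mm across, 90 mm tall, straight sides, open top; level black stick handle 14 mm wide, 45 to 53 mm above the underside, reaching 103 mm from the axis. Point: on the axis, half-way up (45 mm); z up, x outwards along the handle. 0.16 kg. Grip near the rim, fingers either side of the handle line. Nested, its underside is 3 mm above the pan's underside
- blue_cup_handle_end (a point): point at the outer end of the blue cup's handle, 100 mm from the cup's axis and 49 mm above its underside; axes as the cup's
- pan: low round open pan of bare steel, 90 mm across (93 at the lip), 84 inside, 40 tall, floor 3 mm thick; brown wooden handle 14 mm wide rises to 58 mm above the underside (higher than the rim), runs level to 135 mm from the axis; a cup handle along it would rest on it. Origin: centre of the underside; z up, x outwards along the handle. Loose, 0.5 kg
- red_cup_mid (a point): small red enamelled cup, 50 mm across, 90 mm tall, straight sides, open top; level black stick handle 14 mm wide, 45 to 53 mm above the underside, reaching 103 mm from the axis. Point: on the axis, half-way up (45 mm); z up, x outwards along the handle. Bystander: still in use, to be left alone.

How it is judged:
At the end, for the whole second after the job is handed in: The blue cup stands still, upright within 6 degrees, on the pan's floor (height within 5 mm), its handle end at most 30 mm ahead of the pan's centre along the pan's handle (some 72 degrees or more between the handles); the pan stands flat, within 50 mm of where it was (horizontal distance between blue_cup_mid and pan below 0.022 m and z of blue_cup_mid in the frame of pan between 0.043 and 0.053 m and x of blue_cup_handle_end in the frame of pan below 0.03 m and angle between each of blue_cup_mid, pan's own z axis and vertical below 0.1 rad and height (world z) of pan below 0.01 m and distance of pan from where it was at the start of the episode below 0.05 m and linear speed of blue_cup below 0.02 m/s); the robot touches nothing.
It fails at once if the red cup is moved by more than 30 mm (distance of red_cup_mid from where it was at the start of the episode above 0.03 m).
It fails at once if the blue cup is dropped (falls freely at over 0.6 m/s) (contact force between the fingers and blue_cup below 0.05 N and linear speed of blue_cup above 0.6 m/s).
It also fails if it takes over 35 s, if anything falls off the work surface, if the arm or the gripper's body presses on something with over 40 N, if the wrist force passes 120 N, or if a joint passes its speed limit or range.

ROBOT

A 6-joint arm with a two-finger parallel gripper is mounted at the origin on a cart in front of the work surface, level with it; the furniture and walls round the work are solid. World frame = base frame: x ahead of the robot, y to its left, z up, the work surface at z = 0. Lengths are in m, angles in rad, forces in N, time in s.
With the tool pointing down it reaches from about 0.275 to 0.725 m from the base axis. Payload 5.6 kg.
Tool frame: the origin (TCP) lies on the centre line of the jaws, within the pads' length; the fingertips stand 19 mm ahead of it and the grasp point (between the pads) is the TCP; z points along the fingers, y is the line along which they close (so a half turn about z gives the same grasp; the last joint's range is limited). The gripper opens to 85 mm and grips with 20 to 120 N. Pads are 22 mm wide; open, the fingers measure 114 mm over their backs; the gripper's body (76 mm by 85 mm) begins 54 mm behind the grasp point. The pads swing forward as they close: fully open they stand 13 mm farther back than shut.
Start: joints at [1.628, 0.255, 0.108, 0, -1.424, -0.285], TCP at [0.124, 0.536, 0.25] pointing down, gripper open.
Joint ranges: [-2.95, 2.95], [-1.21, 1.97], [-1.09, 1.5], [-2.87, 1.71], [-2.94, -0.07], [-3.05, 3.05]. Speed limits (rad/s): [2.57, 2.57, 3.14, 3.14, 3.14, 3.14].

INTERFACE

Orientations are given as a rotation vector (axis times angle).
In Python, from bench import ctrl gives the robot as it stands. The module is installed in compiled form; this text tells all that it offers.
- The arm moves only by the shell command python3 -m pendant 'ROWS' [FORCE]. ROWS is a JSON object of lists of equal length, an entry for each row: "translation": the shift along the tool's x, y, z in mm, a list of three; "turn": the turn, a rotation vector about the tool's x, y, z in rad, a list of three; "claw": the opening in per cent of the stroke, from 0 (shut) to 100 (fully open). A call has 1 to 12 rows; each row shifts and turns the commanded pose from where the row before left it, along the tool's axes as they then stand; what a row does not reach is not made up. A row lasts 1/8 s, in which the tool goes at most 62.5 mm and 10.7 degrees, less where a joint would pass 70% of its speed; a pose out of reach is approached as far as the arm can. A call is refused whole if a number of a shift passes 62.5 or a number of a turn 0.188, either way. A call with a gripper value outside its range is refused whole. The fingers move at their own pace and stop on an object; FORCE is the grip in N (left out, the last holds). Time passes only in rows, so rows that do not move let the fingers close. It gives the time, the measured TCP pose, the force, the opening and the grip force at its end, in the units of the state.
- ctrl.get_obs(): the state, without advancing time (a new reading comes with each control period).
- ctrl.snapshot(name): name is "scene" or "side" or "wrist"; returns (picture, depth): 480x640x3 uint8, red, green, blue; 480x640 float32, m along the optical axis (not along the pixel's ray), 0 where there is no reading.
- ctrl.get_calibration(name): a dict with "fov_y" (degrees; the focal length in pixels is half the picture's height over the tangent of half this angle, whatever the lens; pixels are square), "cx", "cy" (the principal point, pixels), "dist_coeffs" ([k1, k2, p1, p2, k3] as OpenCV has them; the pictures are not rectified), "R" (3x3) and "t" (3): a world point X has camera coordinates R X + t. Camera axes: x right, y down, z forward; pixel columns grow to the right and rows downward; lengths in m; the calibration is good to about 2 mm. A picture is of the moment at which its call begins: read the wrist's pose just before it. get_calibration takes no time and is no camera call; for the wrist camera it gives the pose at the moment of the call.
- ctrl.job_done(): hands the job in; it is judged then, once.
The state is a dict: "time_s": time; "q": joint angles; "joint_vel": joint speeds; "joint_efforts": joint torques, N m; "ee_pos": TCP position; "tcp_rot": TCP orientation; "contact_force": force on the tool from outside, world axes, zero at the start; "torque": the same for the moment, N m; "width": finger opening in m; "gripper_force": force on a finger pad.
Only numpy, scipy, OpenCV 4.12 (cv2) and the standard library are available. Lean on these libraries where they do the work, as an engineer would, in place of code of your own. Each camera call takes 0.05 s, during which the arm holds its last target. There are 200 camera calls.

## Working session

There is one attempt and no reset: what is moved stays moved. The work goes in short steps, Python scripts to look and compute and a shell command to move; the robot and the scene stay as the last step left them, time stands still between calls to the robot, and variables do not carry over. Pictures are saved under pics/ and viewed, at most 10 in all, crops included, and the job is handed in when it is done.

```bash
mkdir -p pics
cat > h.py <<'E'
import numpy as np, cv2
from bench import ctrl
from scipy.spatial.transform import Rotation as Ro
def snap(n):
    c=ctrl.get_calibration(n); p,d=ctrl.snapshot(n); return p,d,c
def K(c):
    f=240/np.tan(np.radians(c["fov_y"])/2); return np.array([[f,0,c["cx"]],[0,f,c["cy"]],[0,0,1.]])
def ray(c,uv):
    uv=np.asarray(uv,float).reshape(-1,1,2)
    n=cv2.undistortPoints(uv,K(c),np.array(c["dist_coeffs"],float)).reshape(-1,2)
    R=np.array(c["R"]);t=np.array(c["t"])
    return -R.T@t, np.c_[n,np.ones(len(n))]@R
def onplane(c,uv,z):
    o,d=ray(c,uv); return o+d*((z-o[2])/d[:,2])[:,None]
def cloud(c,uv,depth):
    o,d=ray(c,uv); uv=np.asarray(uv,int); return o+d*depth[uv[:,1],uv[:,0]][:,None]
E
python3 - <<'E'
from h import *
a=[]
for n in("scene","side"):
    p,d,c=snap(n); np.savez(f"pics/{n}0.npz",p=p,d=d); cv2.imwrite(f"pics/{n}0.png",p[:,:,::-1]); print(n,c["fov_y"],c["dist_coeffs"],np.round(-np.array(c["R"]).T@c["t"],3),(d>0).mean())
print(ctrl.get_obs())
E
```

```text
scene 51.764701978811054 [-0.09760882  0.          0.          0.          0.        ] [-0.102 -0.692  0.506] 0.842392578125
side 45.87224497793997 [0.02689255 0.         0.         0.         0.        ] [0.523 0.966 0.635] 0.9592740885416666
{'time_s': 0.1, 'q': array([ 1.62762378e+00,  2.55684505e-01,  1.07118327e-01, -4.29677062e-04,
       -1.42390833e+00, -2.84581546e-01]), 'joint_vel': array([ 1.86507069e-04, -2.44866967e-03,  3.32578100e-03,  6.67584401e-04,
       -6.45626233e-04,  7.26196426e-05]), 'joint_efforts': array([-2.36583015e-03, -3.87604916e+01,  2.38473111e+01,  5.37779912e+00,
       -3.80683166e-03,  2.04920497e-06]), 'ee_pos': array([0.12404546, 0.53539803, 0.24948064]), 'tcp_rot': array([ 3.11951850e+00, -3.56885083e-01, -2.09957283e-04]), 'contact_force': array([-0.53910923,  0.28804434, -0.46898913]), 'torque': array([ 0.00484868, -0.02444606,  0.03197765]), 'gripper_force': 0.0, 'width': 0.08471300544153583}
```

View pics/scene0.png

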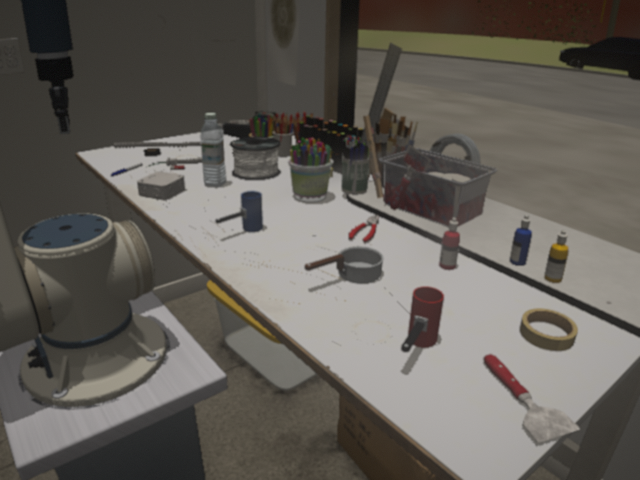

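View pics/side0.png

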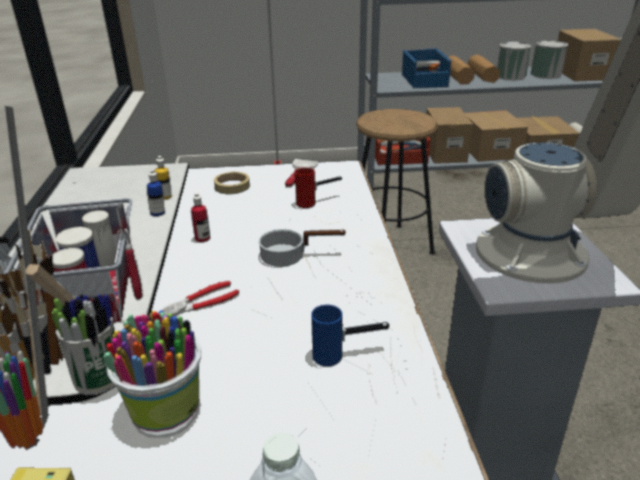

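The scene view shows the blue cup at (252,212) with its handle end at (218,219), the pan at (360,264) with its handle end at (308,268), and the red cup at (425,316). In the side view the blue cup is at (327,335) with its handle end at (388,326), and the pan is at (282,247) with its handle end at (345,232).

Run:
```python
from h import *
pts={"scene":dict(bend=(218,219),pend=(308,268),rend=(406,347)),"side":dict(bend=(386,326),pend=(343,232),rend=(341,179))}
box={"scene":dict(b=(238,188,266,236),p=(338,244,388,284),r=(408,284,446,350)),"side":dict(b=(308,300,346,370),p=(256,226,308,268),r=(292,158,318,212))}
for n in pts:
    z=np.load(f"pics/{n}0.npz");p,d=z["p"],z["d"];c=ctrl.get_calibration(n)
    for k,h in(("bend",.05),("pend",.056),("rend",.05)): print(n,k,np.round(onplane(c,pts[n][k],h),3))
    hsv=cv2.cvtColor(p,cv2.COLOR_RGB2HSV)
    for k,(u0,v0,u1,v1) in box[n].items():
        V,U=np.mgrid[v0:v1,u0:u1];uv=np.c_[U.ravel(),V.ravel()];H=hsv[uv[:,1],uv[:,0]].astype(int)
        if k=="b":m=(abs(H[:,0]-112)<15)&(H[:,1]>90)
        elif k=="r":m=((H[:,0]<8)|(H[:,0]>172))&(H[:,1]>110)
        else:m=(H[:,1]<60)&(H[:,2]<170)
        uv=uv[m];X=cloud(c,uv,d);X=X[(d[uv[:,1],uv[:,0]]>0)]
        top=np.percentile(X[:,2],99)
        Y=X[(X[:,2]>.012)&(X[:,2]<top+.01)]
        # circle fit of outer visible wall with known radius
        from scipy.optimize import least_squares
        r=.025 if k!="p" else .045
        if k=="p":Y=Y[Y[:,2]>.03]
        s=least_squares(lambda q:np.hypot(*(Y[:,:2]-q).T)-r,np.median(Y[:,:2],0)+ (0 if k=="p" else 1)*.02*np.sign(np.median(Y[:,:2],0)-(-np.array(c["R"]).T@c["t"])[:2]),loss="soft_l1",f_scale=.003)
        print(n,k,len(Y),"top",round(top,3),"ctr",np.round(s.x,4),"res",np.round(np.median(abs(s.fun)),4))
```

```text
scene bend [[0.365 0.269 0.05 ]]
scene pend [[ 0.387 -0.048  0.056]]
scene rend [[ 0.365 -0.318  0.05 ]]
scene b 1 top 0.082 ctr [0.4632 0.3066] res 0.0
scene p 576 top 0.052 ctr [ 0.5154 -0.0502] res 0.0017
scene r 93 top 0.093 ctr [ 0.4505 -0.2789] res 0.0017
side bend [[0.358 0.264 0.05 ]]
side pend [[ 0.389 -0.035  0.056]]
side rend [[ 0.358 -0.307  0.05 ]]
side b 1519 top 0.091 ctr [0.4548 0.2717] res 0.001
side p 414 top 0.048 ctr [ 0.5167 -0.0461] res 0.0018
side r 657 top 0.09 ctr [ 0.4501 -0.278 ] res 0.0015
```

```bash
python3 -m pendant '{"translation":[[38,18,0],[38,18,0],[38,18,0],[38,18,0],[38,18,0],[38,18,0],[38,18,0],[38,18,0],[38,18,0],[38,18,0],[0,0,0],[0,0,0]],"turn":[[0,0,0],[0,0,0],[0,0,0],[0,0,0],[0,0,0],[0,0,0],[0,0,0],[0,0,0],[0,0,0],[0,0,0],[0,0,-0.14],[0,0,-0.14]],"claw":[100,100,100,100,100,100,100,100,100,100,100,100]}' 40
python3 - <<'E'
from h import *
p,d,c=snap("wrist"); np.savez("pics/w1.npz",p=p,d=d); cv2.imwrite("pics/w1.png",p[:,:,::-1])
o=ctrl.get_obs();print(o["q"],o["ee_pos"],Ro.from_rotvec(o["tcp_rot"]).as_matrix().round(3))
hsv=cv2.cvtColor(p,cv2.COLOR_RGB2HSV);m=cv2.inRange(hsv,(97,90,20),(127,255,255))
v,u=np.nonzero(m&(d>0));X=cloud(c,np.c_[u,v],d)
for lo,hi in((.0,.2),(.083,.097)):
    Y=X[(X[:,2]>lo)&(X[:,2]<hi)];print(len(Y),Y.min(0).round(3),Y.max(0).round(3)) if len(Y) else 0
Y=X[(X[:,2]>.083)&(X[:,2]<.097)][:,:2].astype(np.float32)
print(cv2.minEnclosingCircle(Y))
E
```

```text
time_s: 1.6
ee_pos: [0.4539, 0.2739, 0.2496]
tcp_rot: [3.14, 0.087, -0.002]
contact_force: [0.2, 0.2, 1.1]
width: 0.0856
gripper_force: 0.0
[ 8.38823784e-01  2.16683826e-01  5.65624343e-02 -3.15565465e-04
 -1.41192354e+00  7.93331837e-01] [0.453742   0.27415208 0.24967325] [[ 0.998  0.061 -0.001]
 [ 0.061 -0.998 -0.001]
 [-0.001  0.001 -1.   ]]
4039 [0.355 0.246 0.001] [0.481 0.294 0.093]
861 [0.431 0.246 0.083] [0.481 0.294 0.093]
((0.4557121694087982, 0.2701992988586426), 0.02517138421535492)
```

View pics/w1.png

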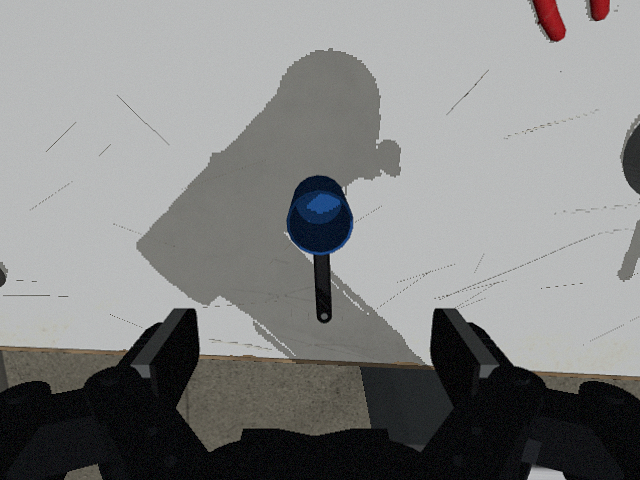

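The wrist view shows the cup's rim centred near (320,222) and the handle end at (324,314), so the jaws straddle the handle line. The rim is measured at (0.456, 0.270), with its top at 0.093 m.

```bash
python3 -m pendant '{"translation":[[2,4,30],[0,0,35],[0,0,35],[0,0,35],[0,0,25],[0,0,11],[0,0,0],[0,0,0],[0,0,0],[0,0,0],[0,0,0],[0,0,0]],"turn":[[0,0,0],[0,0,0],[0,0,0],[0,0,0],[0,0,0],[0,0,0],[0,0,0],[0,0,0],[0,0,0],[0,0,0],[0,0,0],[0,0,0]],"claw":[100,100,100,100,100,100,100,40,40,40,40,40]}' 40
```

```text
time_s: 3.15
ee_pos: [0.4566, 0.2712, 0.0806]
tcp_rot: [-3.139, -0.082, -0.003]
contact_force: [-1.4, -0.8, 5.5]
width: 0.0496
gripper_force: 41.3
```

```bash
python3 -m pendant '{"translation":[[0,0,-25],[0,0,-35],[0,0,-30],[5.3,40,0],[5.3,40,0],[5.3,40,0],[5.3,40,0],[5.3,40,0],[5.3,40,0],[5.3,40,0],[5.3,40,0],[0,0,0]],"turn":[[0,0,0],[0,0,0],[0,0,0],[0,0,0],[0,0,0],[0,0,0],[0,0,0],[0,0,0],[0,0,0],[0,0,0],[0,0,0],[0,0,0]],"claw":[40,40,40,40,40,40,40,40,40,40,40,40]}' && python3 -m pendant '{"translation":[[0,0,0],[0,0,0],[0,0,0],[0,0,0],[0,0,0],[0,0,0],[0,0,0],[0,0,0],[0,0,0],[0,0,0],[0,0,0],[0,0,0]],"turn":[[0,0,0.1],[0,0,0.175],[0,0,0.175],[0,0,0.175],[0,0,0.175],[0,0,0.175],[0,0,0.175],[0,0,0.175],[0,0,0.175],[0,0,0.175],[0,0,0.175],[0,0,0]],"claw":[40,40,40,40,40,40,40,40,40,40,40,40]}'
python3 - <<'E'
from h import *
from scipy.optimize import least_squares
for n in("scene","side"):
    p,d,c=snap(n);np.savez(f"pics/{n}2.npz",p=p,d=d);cv2.imwrite(f"pics/{n}2.png",p[:,:,::-1])
o=ctrl.get_obs();print(o["q"],o["ee_pos"],Ro.from_rotvec(o["tcp_rot"]).as_matrix().round(3))
a=np.load("pics/side2.npz")["p"];b=np.load("pics/scene2.npz")["p"]
cv2.imwrite("pics/both2.png",np.hstack([a[100:480,120:520],b[60:440,180:580]])[:,:,::-1])
# pan rim from initial views: outer-lip ellipse onto z=.04
for n,(u0,v0,u1,v1) in dict(scene=(338,244,388,284),side=(256,226,308,268)).items():
    z=np.load(f"pics/{n}0.npz");p,d=z["p"],z["d"];c=ctrl.get_calibration(n)
    V,U=np.mgrid[v0:v1,u0:u1];uv=np.c_[U.ravel(),V.ravel()];X=cloud(c,uv,d)
    H=cv2.cvtColor(p,cv2.COLOR_RGB2HSV)[uv[:,1],uv[:,0]]
    Y=X[(H[:,1]<60)&(H[:,2]<170)&(X[:,2]>.034)&(X[:,2]<.046)]
    print(n,len(Y),Y.min(0).round(3),Y.max(0).round(3),cv2.minEnclosingCircle(Y[:,:2].astype(np.float32)))
E
```

```text
time_s: 4.65
ee_pos: [0.5148, -0.0487, 0.1688]
tcp_rot: [3.141, 0.076, -0.002]
contact_force: [0.1, 0.3, -1.3]
width: 0.0496
gripper_force: 42.2
time_s: 6.15
ee_pos: [0.5147, -0.046, 0.1691]
tcp_rot: [1.958, -2.457, -0.001]
contact_force: [0.3, 0.4, -1.0]
width: 0.0498
gripper_force: 42.2
[ 2.13641898e-01  2.30337575e-01 -1.34008664e-01 -2.94633304e-04
 -1.20662595e+00 -4.36590484e-01] [ 0.51479378 -0.04620931  0.16918502] [[-0.221 -0.975 -0.   ]
 [-0.975  0.221  0.   ]
 [-0.     0.    -1.   ]]
scene 389 [ 0.459 -0.097  0.034] [ 0.564 -0.005  0.046] ((0.5119388103485107, -0.04941926151514053), 0.053330253809690475)
side 259 [ 0.463 -0.093  0.034] [0.56  0.001 0.046] ((0.5127357244491577, -0.045989301055669785), 0.0506824254989624)
```

View pics/both2.png

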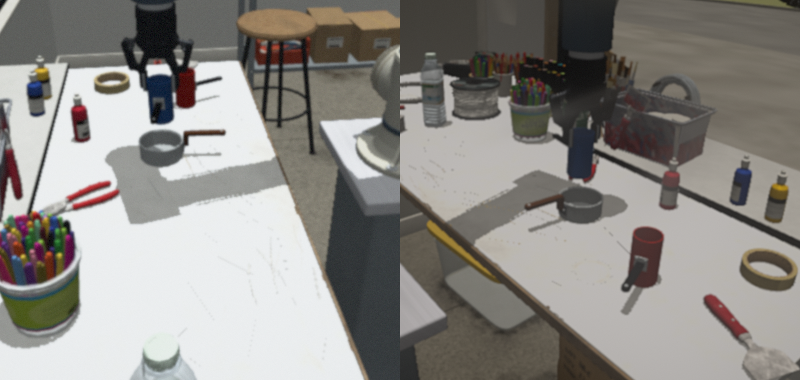

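The held cup hangs upright over the pan in both views. It sits above the pan rim at (162,140) on the left and (582,195) on the right, with its handle pointing to +y, clear of the pan handle. The pan centre at (0.514, -0.048) agrees with the TCP.

```bash
python3 -m pendant '{"translation":[[0,0,20],[0,0,22],[0,0,18],[0,0,12],[0,0,6],[0,0,3],[0,0,2],[0,0,0],[0,0,0]],"turn":[[0,0,0],[0,0,0],[0,0,0],[0,0,0],[0,0,0],[0,0,0],[0,0,0],[0,0,0],[0,0,0]],"claw":[40,40,40,40,40,40,40,40,40]}'
python3 - <<'E'
from h import *
p,d,c=snap("side");q,d,c=snap("scene")
cv2.imwrite("pics/both3.png",np.hstack([cv2.resize(p[160:310,200:360],(400,375)),cv2.resize(q[150:300,290:450],(400,375))])[:,:,::-1])
print(ctrl.get_obs()["contact_force"])
E
```

```text
time_s: 7.38
ee_pos: [0.5152, -0.0466, 0.0866]
tcp_rot: [-1.955, 2.458, -0.001]
contact_force: [-0.5, -0.2, -1.5]
width: 0.0497
gripper_force: 42.2
[ 0.68079112 -0.60386207 -1.42214074]
```

View pics/both3.png

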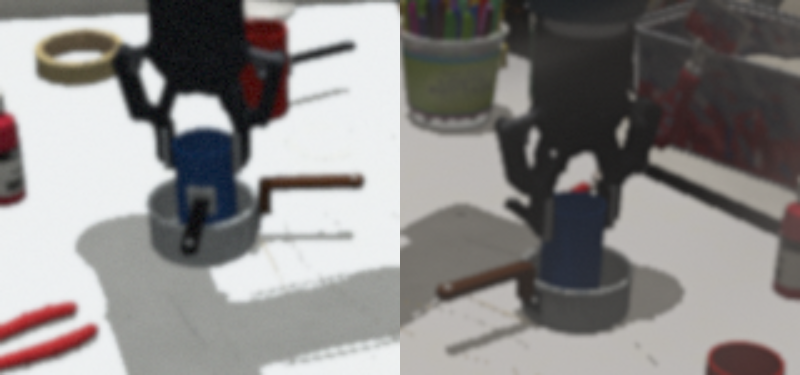

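The cup is inside the pan wall in both views, with its handle over the rim towards +y and clear of the pan's handle. About 3 mm remains, so I lower it gently.

```bash
python3 -m pendant '{"translation":[[0,0,1],[0,0,1],[0,0,1],[0,0,0.5],[0,0,0]],"turn":[[0,0,0],[0,0,0],[0,0,0],[0,0,0],[0,0,0]],"claw":[40,40,40,40,40]}'
```

```text
time_s: 8.1
ee_pos: [0.515, -0.0467, 0.0837]
tcp_rot: [-1.956, 2.458, -0.001]
contact_force: [-3.2, 0.7, 5.4]
width: 0.0493
gripper_force: 42.9
```

Contact came at the expected height of 0.0836 m. I release gradually and retreat straight up.

```bash
python3 -m pendant '{"translation":[[0,0,0],[0,0,0],[0,0,0],[0,0,0],[0,0,0],[0,0,-10],[0,0,-20],[0,0,-30],[0,0,-40],[0,0,-40],[0,0,0],[0,0,0]],"turn":[[0,0,0],[0,0,0],[0,0,0],[0,0,0],[0,0,0],[0,0,0],[0,0,0],[0,0,0],[0,0,0],[0,0,0],[0,0,0],[0,0,0]],"claw":[60,64,70,78,80,80,80,80,80,80,80,80]}' 20
python3 - <<'E'
from h import *
p,d,c=snap("side");q,d2,c2=snap("scene")
cv2.imwrite("pics/both4.png",np.hstack([cv2.resize(p[160:310,200:360],(400,375)),cv2.resize(q[150:300,290:450],(400,375))])[:,:,::-1])
for P,D,C in((p,d,c),snap("wrist")):
    m=cv2.inRange(cv2.cvtColor(P,cv2.COLOR_RGB2HSV),(97,90,20),(127,255,255));v,u=np.nonzero(m&(D>0));X=cloud(C,np.c_[u,v],D)
    X=X[(np.hypot(X[:,0]-.515,X[:,1]+.047)<.05)]; Y=X[X[:,2]>.084]
    print(len(Y),"top",np.percentile(X[:,2],99).round(4),cv2.minEnclosingCircle(Y[:,:2].astype(np.float32)))
E
```

```text
time_s: 9.6
ee_pos: [0.5147, -0.0465, 0.2227]
tcp_rot: [-1.955, 2.459, 0.001]
contact_force: [-0.2, -0.1, -1.0]
width: 0.0679
gripper_force: 0.0
532 top 0.5004 ((0.513150155544281, -0.03558620437979698), 0.04373975843191147)
1813 top 0.2898 ((0.514959990978241, -0.047230932861566544), 0.05007379129528999)
```

View pics/both4.png

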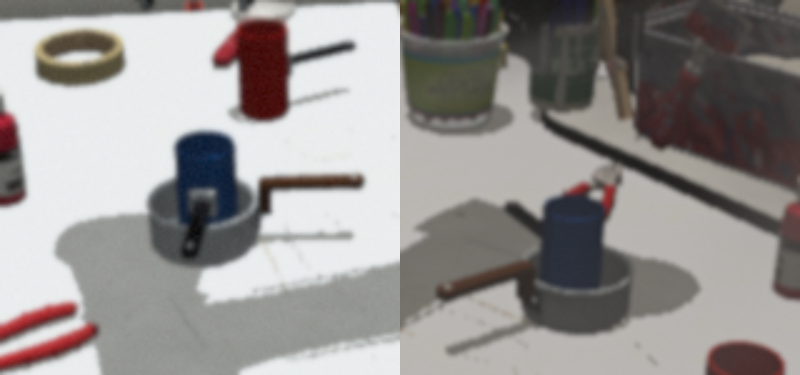

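The cup stands upright in the pan, which has not moved, and its handle is clear. The gripper is away and the red cup is untouched.

```bash
python3 -c "
from bench import ctrl
print(ctrl.job_done())"
```

```text
the job is handed in; nothing more can be done
None
```

The blue cup is standing upright on the pan's floor, its handle about 100° from the pan's handle; the pan and red cup look unmoved in the final views, and the job is handed in at about 10 s (no verdict was returned).

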